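One turn of the block feeder

ROBOT

A 6-joint arm with a two-finger parallel gripper is mounted at the origin on the work surface. World frame = base frame: x ahead of the robot, y to its left, z up, the work surface at z = 0. Lengths are in m, angles in degrees, forces in N, time in s.
With the tool pointing down it reaches from about 0.35 to 0.875 m from the base axis. Payload 4.2 kg.
Tool frame: the origin (TCP) lies between the finger pads; the fingertips stand 19 mm ahead of it and the grasp point (between the pads) is the TCP; z points along the fingers, y is the line along which they close (so a half turn about z gives the same grasp; the last joint's range is limited). The gripper opens to 87 mm and grips with 3 to 60 N. Pads are 19 mm wide; open, the fingers measure 117 mm over their backs; the gripper's body (75 mm by 190 mm) begins 51 mm behind the grasp point.
Start: joints at [-60.413, 22.042, 0.453, 0, -68.411, -14.817], TCP at [0.159, -0.604, 0.242] pointing down, gripper open.
Joint ranges: [-179.83, 179.83], [-69.29, 118.12], [-61.27, 80.66], [-181.25, 117.63], [-171.15, -9.14], [-177.46, 177.46]. Speed limits (degrees/s): [159.86, 159.86, 180, 180, 180, 180].

INTERFACE

Orientations are given as a 3x3 rotation matrix whose columns are the frame's x, y, z axes.
In Python, from station import r gives the robot as it stands.
- The arm moves only by the tool drive_tool, never from a script. Its argument "steps" is one flat list of numbers, 7 for each row, row after row: the turn, a rotation vector about the tool's x, y, z in rad, then the shift along the tool's x, y, z in m, then the opening, from 0 (shut) to 1 (fully open). A call has 1 to 10 rows; each row shifts and turns the commanded pose from where the row before left it, along the tool's axes as they then stand; what a row does not reach is not made up. A row lasts 1/12 s, in which the tool goes at most 41.7 mm and 7.16 degrees, less where a joint would pass 70% of its speed; a pose out of reach is approached as far as the arm can. A call is refused whole if a number of a shift passes 0.0417 or a number of a turn 0.125, either way. A call with a gripper value outside its range is refused whole. The fingers move at their own pace and stop on an object; the grip force is fixed at half the most. Time passes only in rows, so rows that do not move let the fingers close. It gives the time, the measured TCP pose, the force, the opening and the grip force at its end, in the units of the state.
- r.sense(): the state, without advancing time (a new reading comes with each control period).
- r.capture(name): name is "side" or "top"; returns the picture (420x560x3 uint8, blue, green, red); there is no depth.
- r.camera_params(name): a dict with "camera_matrix" (3x3 intrinsics, pixels), "k1" (the pictures are not rectified: a ray, as slopes to the right and down, at radius r is drawn at 1 + k1 r^2 times it, then the intrinsics apply), "extrinsics" (4x4, takes a point from world to camera coordinates). Camera axes: x right, y down, z forward; pixel columns grow to the right and rows downward; lengths in m; the calibration is good to about 2 mm. A picture is of the moment at which its call begins. camera_params takes no time and is no camera call.
- r.finish_job(): hands the job in; it is judged then, once.
The state is a dict: "time_s": time; "joints": joint angles; "joint_velocities": joint speeds; "effort": joint torques, N m; "tcp_pos": TCP position; "ee_rot": TCP orientation; "wrist_force": force on the tool from outside, world axes, zero at the start; "moment": the same for the moment, N m; "gripper_width": opening from 0.0 (shut) to 1.0 (fully open); "gripper_force": force on a finger pad.
Only numpy, scipy, OpenCV 4.12 (cv2) and the standard library are available. Lean on these libraries where they do the work, as an engineer would, in place of code of your own. Each camera call takes 0.05 s, during which the arm holds its last target. There are 200 camera calls.

TASK

Work the block feeder: take its handwheel by the handle and turn it anticlockwise (seen from above) through one full turn, until its dog is pressed firmly, but not forced, against the stop pin. Then lay the wooden block that it has pushed out flat in the dark wooden tray and let go; leave the other blocks in the magazine and the other things on the bench alone.

Things in the scene. Friction and masses are not known exactly. Their poses are not given: they have to be found in the camera images.
- feeder: Bench block feeder, fixed: green gearbox 250 x 250 x 100 mm high, flat handwheel on top, bed with magazine and outfeed ledge running out along its -y. Origin: on the wheel's upright axis, at bench level; z up. Magazine: aluminium shaft, 61 x 57 mm, top 106 mm up, centre at y -200 mm. Ledge: 46 mm wide, top 30 mm up, from y -235 to -332 mm, nothing beside it.
- wheel (a joint): Angle of the handwheel (rad, grows anticlockwise from above): steel disc 210 mm across, top 126 mm up. Starts at 0 to 0.15; one turn ends where the dog meets the stop pin, 6.16 to 6.36. It stays where left. Turning takes about 1 to 8 N at the handle, changing through the stroke. The pusher goes 85 mm out by half a turn and comes back by a full turn, when the next block drops.
- handle: Wooden handle of the wheel: upright round grip 28 mm across, 58 mm long, 140 to 198 mm above the bench, spinning freely on its post, so the hand need not turn with it. Origin at its centre, 169 mm up, 80 mm from the wheel's axis; at wheel angle 0 it lies on the feeder's -x side. To press the dog home firmly takes 10 to 18 N along its path at the handle beyond the running load, held 0.3 s; less is not firm, over 20 is forcing.
- dog: Steel dog on the wheel's rim, 12 mm wide, sticking out 22 mm. Origin on the wheel's axis at bench level; its x axis points to the dog, which lies 1.0 rad ahead (anticlockwise) of the feeder's x axis at wheel angle 0. Turns with the wheel.
- stop: Stop: steel stop pin 12 mm across, 117 mm from the axis beside the rim, set by hand along a brass-marked arc (within 0.12 rad). It is sunk in the gearbox at the start and rises 32 mm steadily as the wheel turns, so the dog passes over it then and meets it, hard, after one turn. Origin on the wheel's axis, 32 mm below bench level at the start and rising with the pin; x axis points to the pin.
- dog_face (a point): Middle of the dog's leading face, 117 mm from the wheel's axis and 117 mm above the bench.
- stop_face (a point): Point on the stop pin's side (85 mm above the bench at the start, risen to 117 mm after the turn) that the leading face of the dog meets: the two points coincide when the dog is home.
- block_1_center (a point): Centre of the lowest beech block in the magazine, the one pushed out: 50 (feeder x) x 45 (feeder y) x 30 mm high, about 40 g. It starts 45 mm above the bench at feeder y -200 mm and comes to lie on the ledge at about y -284 mm, clear on three sides and above. Its axes are those of the feeder at the start.
- block_2_center (a point): Centre of the second block, the same size, on top of the first; drops to the magazine floor as the pusher returns.
- block_3_center (a point): Centre of the third block, the same size, topmost in the magazine; it drops with the second.
- tray_in (a point): Centre of the inner floor (5 mm above the bench) of the open dark wooden tray, 130 (x) x 110 (y) x 30 mm high outside, walls 5 mm; fixed. x and y along its sides.
- block_1: The same lowest block; origin under its centre.
- tape: Bystander: roll of tape lying flat, 100 mm across, 25 mm high. Origin under its centre.
- mallet: Bystander: orange mallet lying flat, 240 mm long, head 112 mm wide, 50 mm high. Origin on its handle, at bench level.
- bottle: Bystander: clear water bottle, 64 mm across, 200 mm tall, upright. Origin under its centre.
Things that resemble listed ones, but are neither listed nor needed, are in the scene too. Of the things that look like the part that bears tray_in, take the one that is farthest to the robot's left at the start.

How it is judged:
By the outcome, as a careful person would: the job done as asked, in the order asked, and still so for the second after the job is handed in, with the robot touching nothing.
It also fails if it takes over 66 s, if anything falls off the work surface, if the arm or the gripper's body presses on something with over 40 N, if the wrist force passes 120 N, or if a joint passes its speed limit or range.

## Working session

There is one attempt and no reset: what is moved stays moved. The work goes in short steps, Python scripts to look and compute and a tool call to move; the robot and the scene stay as the last step left them, time stands still between calls to the robot, and variables do not carry over. Pictures are saved under pics/ and viewed, at most 10 in all, crops included, and the job is handed in when it is done.

Besides the shell and the picture viewer there is one more tool, called after ">>>" by a JSON object that holds its "name" and its "arguments", one argument or row to a line. drive_tool: Moves the arm, as the interface text tells. Its arguments: {"type":"object","properties":{"steps":{"type":"array"}},"required":["steps"]}

```bash
mkdir -p pics; ls; python3 - <<'E'
from station import r
import cv2
for n in("side","top"):
    cv2.imwrite(f"pics/{n}0.png",r.capture(n)); p=r.camera_params(n); print(n,p)
s=r.sense(); print(s)
E
```

```text
pics
side {'camera_matrix': array([[507.18590524,   0.        , 269.66037662],
       [  0.        , 507.18590524, 210.54315429],
       [  0.        ,   0.        ,   1.        ]]), 'k1': -0.06027718186699561, 'extrinsics': array([[ 0.99139471,  0.13086679,  0.00322632, -0.62834322],
       [ 0.11686742, -0.87369919, -0.47222001, -0.05703319],
       [-0.05897908,  0.46853347, -0.88147482,  1.66756897],
       [ 0.        ,  0.        ,  0.        ,  1.        ]])}
top {'camera_matrix': array([[461.81378537,   0.        , 269.96167167],
       [  0.        , 461.81378537, 206.79966695],
       [  0.        ,   0.        ,   1.        ]]), 'k1': -0.1430451310180258, 'extrinsics': array([[-2.10118739e-02, -9.99776479e-01, -2.34387702e-03,
        -4.27855715e-02],
       [-9.82946272e-01,  2.10864359e-02, -1.82680015e-01,
         6.38766897e-01],
       [ 1.82688606e-01, -1.53454426e-03, -9.83169629e-01,
         1.66965533e+00],
       [ 0.00000000e+00,  0.00000000e+00,  0.00000000e+00,
         1.00000000e+00]])}
{'time_s': 0.1, 'joints': array([-6.04121859e+01,  2.20855471e+01,  3.88259748e-01, -2.65049230e-02,
       -6.84108708e+01, -1.48155519e+01]), 'joint_velocities': array([ 0.10081607, -0.0572145 ,  0.18452386,  0.23760359, -0.00203862,
       -0.08683306]), 'effort': array([-2.62646881e-04, -3.91690636e+01,  1.87935430e+01,  4.23191607e+00,
        1.34524936e-02, -7.52745109e-05]), 'tcp_pos': array([ 0.15924755, -0.60385583,  0.24057884]), 'ee_rot': array([[-9.66990412e-01, -2.54812151e-01, -5.57999684e-04],
       [-2.54812753e-01,  9.66988637e-01,  1.85391160e-03],
       [ 6.71801511e-05,  1.93490018e-03, -9.99998126e-01]]), 'wrist_force': array([ 0.13541906, -1.205813  ,  0.06168644]), 'moment': array([-0.02438869,  0.03873004, -0.02136704]), 'gripper_force': 0.0, 'gripper_width': 1.0029047871783703}
```

View pics/top0.png

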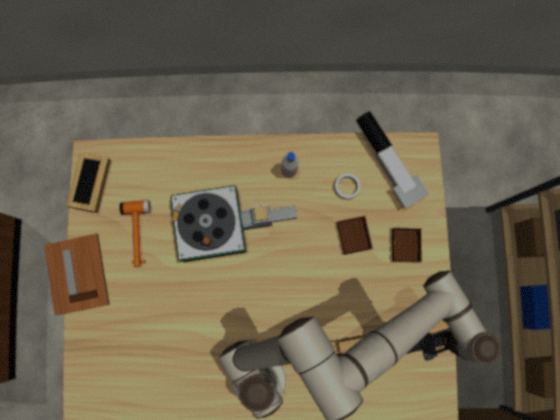

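View pics/side0.png

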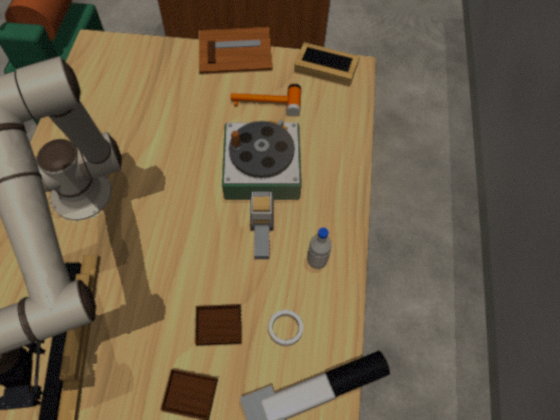

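The top view shows the feeder wheel hub at about (206,220) with its handle at (206,241), the ledge end near (297,213), and two dark trays at (354,235) and (406,245). The left one, (354,235), is mine. In the side view the hub is at (262,146), the handle at (236,138) and the tray at (218,325). Next I'll zoom in.

```bash
cat > h.py <<'E'
import numpy as np, cv2
from station import r
P={n:r.camera_params(n) for n in("side","top")}
def ray(n,uv):
    p=P[n];K=p["camera_matrix"]
    d=np.array([(uv[0]-K[0,2])/K[0,0],(uv[1]-K[1,2])/K[1,1]]);u=d.copy()
    for _ in range(10): u=d/(1+p["k1"]*(u@u))
    E=p["extrinsics"];R=E[:3,:3]
    return -R.T@E[:3,3], R.T@np.array([u[0],u[1],1])
def onz(n,uv,z):
    o,d=ray(n,uv); return o+d*(z-o[2])/d[2]
def tri(us,ut):
    (o1,d1),(o2,d2)=ray("side",us),ray("top",ut)
    t=np.linalg.lstsq(np.c_[d1,-d2],o2-o1,rcond=None)[0]
    a,b=o1+d1*t[0],o2+d2*t[1]; return (a+b)/2,np.linalg.norm(a-b)
def proj(n,X):
    p=P[n];E=p["extrinsics"];c=E[:3,:3]@np.asarray(X,float)+E[:3,3];s=c[:2]/c[2]
    s=s*(1+p["k1"]*(s@s));K=p["camera_matrix"];return K[:2,:2]@s+K[:2,2]
E
python3 - <<'E'
from h import *
np.set_printoptions(precision=4,suppress=True)
t=cv2.imread("pics/top0.png");s=cv2.imread("pics/side0.png")
c=cv2.resize(t[170:270,165:305],None,fx=5.7,fy=5.7,interpolation=cv2.INTER_CUBIC)[:, :798]
d=cv2.resize(s[110:265,215:310],None,fx=3.8,fy=3.8,interpolation=cv2.INTER_CUBIC)
cv2.imwrite("pics/tc.png",c);cv2.imwrite("pics/sc.png",d)
for n,im in(("top",t),("side",s)):
    hsv=cv2.cvtColor(im,cv2.COLOR_BGR2HSV)
    m=((hsv[...,2]<90)&(hsv[...,1]>100)&((hsv[...,0]<20)|(hsv[...,0]>170))).astype(np.uint8)
    box=(330,205,430,270) if n=="top" else (155,295,250,420)
    z=np.zeros_like(m);z[box[1]:box[3],box[0]:box[2]]=m[box[1]:box[3],box[0]:box[2]]
    z=cv2.morphologyEx(z,cv2.MORPH_CLOSE,np.ones((5,5)))
    for k in cv2.findContours(z,0,2)[0]:
        if cv2.contourArea(k)>300:
            b=cv2.boxPoints(cv2.minAreaRect(k)); w=np.array([onz(n,q,.03) for q in b])
            e=w[1]-w[0],w[2]-w[1]
            print(n,b.mean(0),w.mean(0),[np.linalg.norm(x) for x in e],[np.degrees(np.arctan2(x[1],x[0])) for x in e])
E
```

```text
top [405.5 244.5] [ 0.4867 -0.5683  0.03  ] [np.float64(0.11362525339242156), np.float64(0.12635398327413933)] [np.float64(-91.45466645675783), np.float64(175.81415973246249)]
top [353.5961 234.9808] [ 0.5282 -0.3705  0.03  ] [np.float64(0.11651804080043858), np.float64(0.12600586873874875)] [np.float64(-80.01075214918066), np.float64(-171.82819153645062)]
side [188.7529 394.6118] [ 0.4918 -0.5773  0.03  ] [np.float64(0.1174981724502495), np.float64(0.13451214457101993)] [np.float64(89.4761374931421), np.float64(-4.234170904316865)]
side [217.6478 324.6376] [ 0.535 -0.379  0.03 ] [np.float64(0.13343650849302818), np.float64(0.1136766232683924)] [np.float64(9.838167359717243), np.float64(-79.01783546804461)]
```

View pics/tc.png

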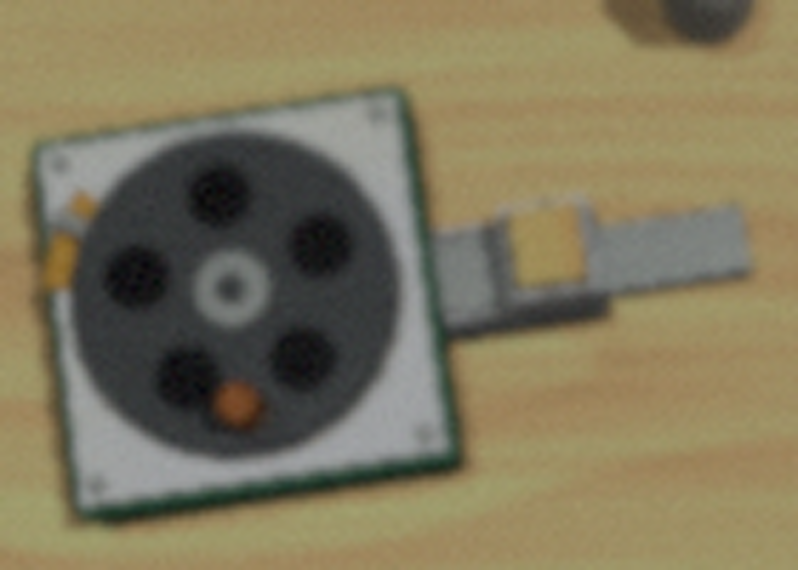

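View pics/sc.png

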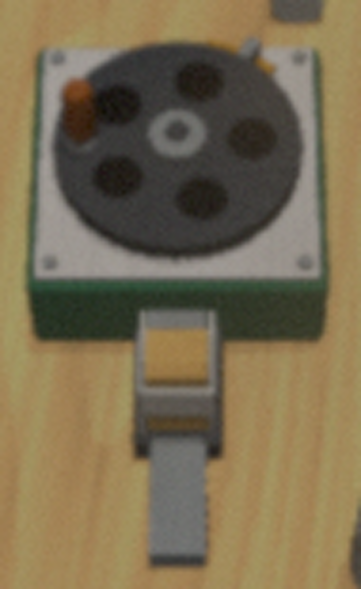

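Crops, converted with offsets: in the top crop the hub is at (231,288), the handle at (239,403), the plate screws at (60,165), (377,115), (424,433), (96,486), and the ledge end at (740,207)-(750,272). In the side crop the hub is at (177,132), the handle top at (77,90), the screws at (58,58), (300,58), (305,262), (50,262), and the ledge end at (150,558)-(206,558).

```bash
python3 - <<'E'
from h import *
np.set_printoptions(precision=4,suppress=True)
T=lambda u,v:((u+.5)/5.7-.5+165,(v+.5)/5.7-.5+170)
S=lambda u,v:((u+.5)/3.8-.5+215,(v+.5)/3.8-.5+110)
st=[T(*q) for q in((60,165),(377,115),(424,433),(96,486))]
# order world: side view: image right=+x, down=-y ; top view: up=+x,left=+y
ss=[S(*q) for q in((300,58),(305,262),(50,262),(58,58))]
A=np.array([onz("top",q,.1) for q in st]);B=np.array([onz("side",q,.1) for q in ss])
for n,w in(("top",A),("side",B)):
    yaw=[np.degrees(np.arctan2(*(v[[1,0]]))) for v in(w[0]-w[3],w[1]-w[2])]+[np.degrees(np.arctan2(*(v[[1,0]])))-90 for v in(w[0]-w[1],w[3]-w[2])]
    print(n,w.mean(0),yaw,np.linalg.norm(w-np.roll(w,1,0),axis=1))
print("hub",tri(S(177,132),T(231,288)),onz("top",T(231,288),.13),onz("side",S(177,132),.13))
print("handle",tri(S(77,90),T(239,400)),onz("top",T(239,403),.198))
a=[onz("top",T(*q),.03) for q in((740,207),(750,272))];b=[onz("side",S(*q),.03) for q in((206,558),(150,558))]
print("ledge",np.mean(a,0),np.mean(b,0),a,b)
for n in("top","side"): # disc ellipse
    im=cv2.imread(f"pics/{n}0.png")
t=cv2.imread("pics/top0.png");g=t.max(2)
E
```

```text
top [0.5791 0.1762 0.1   ] [np.float64(7.129526665479388), np.float64(7.863847941432096), np.float64(7.84564606508043), np.float64(8.163891030168159)] [0.2096 0.208  0.2084 0.2107]
side [0.5836 0.1782 0.1   ] [np.float64(7.640059479050017), np.float64(7.625873619167804), np.float64(7.3342997660718225), np.float64(7.897748234736525)] [0.2111 0.2091 0.209  0.2091]
hub (array([0.5816, 0.1767, 0.1364]), np.float64(0.0034334771412120675)) [0.581  0.1768 0.13  ] [0.5823 0.1821 0.13  ]
handle (array([0.5037, 0.1628, 0.1987]), np.float64(0.0029987613164466744)) [0.5006 0.1622 0.198 ]
ledge [ 0.6225 -0.1522  0.03  ] [ 0.6294 -0.1561  0.03  ] [array([ 0.6445, -0.1496,  0.03  ]), array([ 0.6004, -0.1549,  0.03  ])] [array([ 0.6514, -0.1531,  0.03  ]), array([ 0.6073, -0.159 ,  0.03  ])]
```

Feeder origin is about (0.5815, 0.177) with yaw 7.7°, and the ledge end matches the prediction. The handle is at (0.503, 0.163), 79 mm from the axis, so the wheel angle is about 0.05. The tray is at about (0.531, -0.375), yaw about 9°. I'll move above the handle, keeping the current yaw: the pads then push along the final tangent.

>>> {"name": "drive_tool", "arguments": {
  "steps": [0,0,0,-0.012,0.015,0,1,0,0,0,-0.024,0.0297,0,1,0,0,0,-0.024,0.0297,0,1,0,0,0,-0.024,0.0297,0,1,0,0,0,-0.024,0.0297,0,1,0,0,0,-0.024,0.0297,0,1,0,0,0,-0.024,0.0297,0,1,0,0,0,-0.024,0.0297,0,1,0,0,0,-0.024,0.0297,0,1,0,0,0,-0.024,0.0297,0,1]
}}

```text
time_s: 0.93
tcp_pos: [0.3078, -0.2714, 0.2414]
ee_rot: [[-0.967, -0.254, -0.0], [-0.254, 0.967, 0.0], [-0.0, 0.0, -1.0]]
wrist_force: [1.5, 0.1, 0.0]
gripper_width: 1.001
gripper_force: 0.0
```

>>> {"name": "drive_tool", "arguments": {
  "steps": [0,0,0,-0.024,0.0297,0,1,0,0,0,-0.024,0.0297,0,1,0,0,0,-0.024,0.0297,0,1,0,0,0,-0.024,0.0297,0,1,0,0,0,-0.024,0.0297,0,1,0,0,0,-0.024,0.0297,0,1,0,0,0,-0.024,0.0297,0,1,0,0,0,-0.024,0.0297,0,1,0,0,0,-0.024,0.0297,0,1,0,0,0,-0.024,0.0297,0,1]
}}

```text
time_s: 1.77
tcp_pos: [0.4642, 0.0771, 0.2414]
ee_rot: [[-0.967, -0.256, -0.0], [-0.256, 0.967, -0.0], [0.0, 0.0, -1.0]]
wrist_force: [0.9, -0.3, 0.5]
gripper_width: 0.997
gripper_force: 0.0
```

>>> {"name": "drive_tool", "arguments": {
  "steps": [0,0,0,-0.024,0.0297,0,1,0,0,0,-0.012,0.015,0,1,0,0,0,0,0,0,1,0,0,0,0,0,0,1,0,0,0,0,0,0,1]
}}

```text
time_s: 2.18
tcp_pos: [0.487, 0.127, 0.241]
ee_rot: [[-0.967, -0.255, -0.001], [-0.255, 0.967, -0.001], [0.002, -0.0, -1.0]]
wrist_force: [-0.4, 1.0, 0.5]
gripper_width: 0.999
gripper_force: 0.0
```

```bash
python3 - <<'E'
from h import *
np.set_printoptions(precision=4,suppress=True)
a=r.capture("top");b=r.capture("side");s=r.sense()
print(s["time_s"],s["tcp_pos"],s["ee_rot"],s["joints"],s["wrist_force"])
c=cv2.resize(a[170:270,165:265],(400,400),interpolation=2);d=cv2.resize(b[100:200,215:315],(400,400),interpolation=2)
cv2.imwrite("pics/a.png",np.hstack([c,d]))
E
```

```text
2.2833 [0.4871 0.1266 0.2415] [[-0.9672 -0.2539 -0.0004]
 [-0.2539  0.9672 -0.0001]
 [ 0.0004 -0.     -1.    ]] [  33.0764   10.1504  -16.2634   -0.0063  -63.61   -108.363 ] [ 1.0901 -0.6116  1.2438]
```

View pics/a.png

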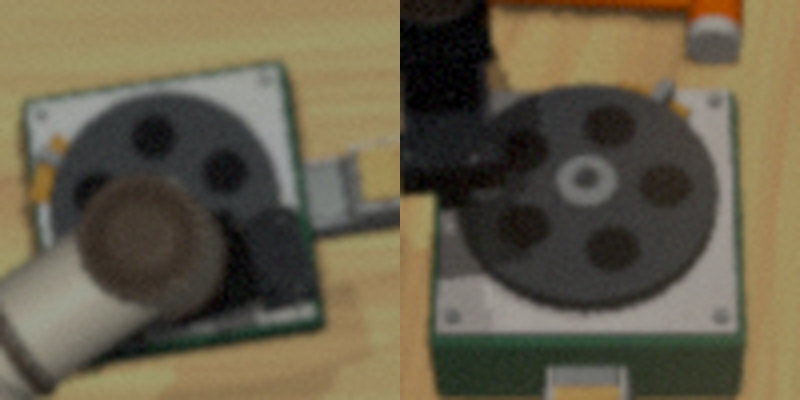

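The hand hides the handle here, at top crop (150,240), but the rest of the scene is unchanged. I'll rely on the triangulated handle position, which is well inside the opening, then align, descend and close.

>>> {"name": "drive_tool", "arguments": {
  "steps": [0,0,0,-0.0125,0.0155,0,1,0,0,0,-0.012,0.0157,0,1,0,0,0,0,0,0,1,0,0,0,0,0,0,1,0,0,0,0,0,0.015,1,0,0,0,0,0,0.02,1,0,0,0,0,0,0.02,1,0,0,0,0,0,0.019,1,0,0,0,0,0,0,1,0,0,0,0,0,0,1]
}}

```text
time_s: 3.12
tcp_pos: [0.5028, 0.1627, 0.1674]
ee_rot: [[-0.967, -0.254, -0.002], [-0.254, 0.967, -0.001], [0.002, -0.001, -1.0]]
wrist_force: [0.2, 0.3, 0.9]
gripper_width: 1.0
gripper_force: 0.0
```

>>> {"name": "drive_tool", "arguments": {
  "steps": [0,0,0,0,0,0,0,0,0,0,0,0,0,0,0,0,0,0,0,0,0,0,0,0,0,0,0,0,0,0,0,0,0,0,0,0,0,0,0,0,0,0,0,0,0,0,0,0,0,0,0,0,0,0,0,0]
}}

```text
time_s: 3.78
tcp_pos: [0.5034, 0.164, 0.1676]
ee_rot: [[-0.967, -0.255, 0.0], [-0.255, 0.967, 0.0], [-0.0, -0.0, -1.0]]
wrist_force: [-0.2, -0.1, -0.1]
gripper_width: 0.48
gripper_force: 0.0
```

>>> {"name": "drive_tool", "arguments": {
  "steps": [0,0,0,0,0,0,0,0,0,0,0,0,0,0,0,0,0,0,0,0,0,0,0,0,0,0,0,0,0,0,0,0,0,0,0,0,0,0,0,0,0,0]
}}

```text
time_s: 4.28
tcp_pos: [0.5033, 0.1642, 0.1675]
ee_rot: [[-0.967, -0.255, 0.0], [-0.255, 0.967, 0.0], [-0.0, 0.0, -1.0]]
wrist_force: [-0.8, 1.6, -0.3]
gripper_width: 0.311
gripper_force: 30.0
```

```bash
cat > arc.py <<'E'
# usage: arc.py a0 a1 n : tool-axis shifts for handle arc from a0 to a1 (deg, world azimuth), n rows
import sys,numpy as np
from h import r
C=np.array([float(sys.argv[4]),float(sys.argv[5])]) if len(sys.argv)>4 else np.array([.5815,.177])
s=r.sense();R=s["ee_rot"]
q=s["tcp_pos"][:2]-C;print("t",s["time_s"],"az",np.degrees(np.arctan2(q[1],q[0]))%360,"rad",np.hypot(*q),"F",s["wrist_force"].round(1),"grip",s["gripper_width"],s["gripper_force"])
a=np.radians(np.linspace(*map(float,sys.argv[1:3]),int(sys.argv[3])+1));p=.08*np.c_[np.cos(a),np.sin(a)]
d=np.diff(p,axis=0)@R[:2,:2]; print(d.round(4).tolist())
E
python3 arc.py 190 270 10; python3 arc.py 270 350 10;python3 arc.py 350 430 10;python3 arc.py 430 510 10
```

```text
t 4.2833 az 189.3165331034237 rad 0.07920945138123832 F [-0.8  1.6 -0.3] grip 0.3110281703308778 29.99982761219144
[[0.0002, -0.0112], [-0.0014, -0.0111], [-0.0029, -0.0108], [-0.0044, -0.0103], [-0.0058, -0.0095], [-0.0071, -0.0086], [-0.0082, -0.0076], [-0.0092, -0.0064], [-0.01, -0.005], [-0.0106, -0.0036]]
t 4.2833 az 189.3165331034237 rad 0.07920945138123832 F [-0.8  1.6 -0.3] grip 0.3110281703308778 29.99982761219144
[[-0.011, -0.0021], [-0.0111, -0.0005], [-0.0111, 0.001], [-0.0109, 0.0026], [-0.0104, 0.004], [-0.0097, 0.0054], [-0.0089, 0.0068], [-0.0079, 0.0079], [-0.0067, 0.0089], [-0.0054, 0.0098]]
t 4.2833 az 189.3165331034237 rad 0.07920945138123832 F [-0.8  1.6 -0.3] grip 0.3110281703308778 29.99982761219144
[[-0.004, 0.0104], [-0.0025, 0.0109], [-0.0009, 0.0111], [0.0006, 0.0111], [0.0022, 0.0109], [0.0037, 0.0105], [0.0051, 0.0099], [0.0064, 0.0091], [0.0076, 0.0081], [0.0087, 0.007]]
t 4.2833 az 189.3165331034237 rad 0.07920945138123832 F [-0.8  1.6 -0.3] grip 0.3110281703308778 29.99982761219144
[[0.0096, 0.0057], [0.0103, 0.0043], [0.0108, 0.0028], [0.0111, 0.0013], [0.0112, -0.0002], [0.011, -0.0018], [0.0107, -0.0033], [0.0101, -0.0048], [0.0093, -0.0061], [0.0084, -0.0074]]
```

>>> {"name": "drive_tool", "arguments": {
  "steps": [0,0,0,0.0002,-0.0112,0,0,0,0,0,-0.0014,-0.0111,0,0,0,0,0,-0.0029,-0.0108,0,0,0,0,0,-0.0044,-0.0103,0,0,0,0,0,-0.0058,-0.0095,0,0]
}}

```text
time_s: 4.7
tcp_pos: [0.5293, 0.1166, 0.1675]
ee_rot: [[-0.967, -0.255, -0.003], [-0.255, 0.967, 0.001], [0.003, 0.002, -1.0]]
wrist_force: [-5.4, 5.2, 2.9]
gripper_width: 0.311
gripper_force: 30.0
```

>>> {"name": "drive_tool", "arguments": {
  "steps": [0,0,0,-0.0071,-0.0086,0,0,0,0,0,-0.0082,-0.0076,0,0,0,0,0,-0.0092,-0.0064,0,0,0,0,0,-0.01,-0.005,0,0,0,0,0,-0.0106,-0.0036,0,0]
}}

```text
time_s: 5.12
tcp_pos: [0.5795, 0.0965, 0.1674]
ee_rot: [[-0.967, -0.254, -0.007], [-0.254, 0.967, -0.002], [0.008, -0.0, -1.0]]
wrist_force: [-7.9, 0.9, 5.9]
gripper_width: 0.31
gripper_force: 30.0
```

```bash
python3 arc.py 190 270 10
```

```text
t 5.1167 az 268.5613753028532 rad 0.08049493026091208 F [-7.9  0.9  5.9] grip 0.31006580740910117 30.00008569099009
[[0.0001, -0.0112], [-0.0014, -0.0111], [-0.0029, -0.0108], [-0.0044, -0.0103], [-0.0058, -0.0095], [-0.0071, -0.0086], [-0.0082, -0.0076], [-0.0092, -0.0064], [-0.01, -0.005], [-0.0106, -0.0036]]
```

>>> {"name": "drive_tool", "arguments": {
  "steps": [0,0,0,-0.011,-0.0021,0,0,0,0,0,-0.0111,-0.0005,0,0,0,0,0,-0.0111,0.001,0,0,0,0,0,-0.0109,0.0026,0,0,0,0,0,-0.0104,0.004,0,0,0,0,0,-0.0097,0.0054,0,0,0,0,0,-0.0089,0.0068,0,0,0,0,0,-0.0079,0.0079,0,0,0,0,0,-0.0067,0.0089,0,0,0,0,0,-0.0054,0.0098,0,0]
}}

```text
time_s: 5.95
tcp_pos: [0.6605, 0.1595, 0.1675]
ee_rot: [[-0.967, -0.253, -0.004], [-0.253, 0.967, -0.007], [0.006, -0.006, -1.0]]
wrist_force: [-2.5, -9.7, 1.6]
gripper_width: 0.31
gripper_force: 30.0
```

>>> {"name": "drive_tool", "arguments": {
  "steps": [0,0,0,-0.004,0.0104,0,0,0,0,0,-0.0025,0.0109,0,0,0,0,0,-0.0009,0.0111,0,0,0,0,0,0.0006,0.0111,0,0,0,0,0,0.0022,0.0109,0,0]
}}

```text
time_s: 6.37
tcp_pos: [0.6525, 0.215, 0.1675]
ee_rot: [[-0.967, -0.254, -0.0], [-0.254, 0.967, -0.004], [0.001, -0.004, -1.0]]
wrist_force: [2.4, -6.8, 1.0]
gripper_width: 0.313
gripper_force: 30.0
```

```bash
python3 arc.py 390 480 10;python3 arc.py 480 530 10
```

```text
t 6.3667 az 28.156697159674135 rad 0.08049802111497062 F [ 2.4 -6.8  1. ] grip 0.3129860442230106 30.00173018546775
[[0.0043, 0.0118], [0.006, 0.011], [0.0077, 0.0099], [0.0092, 0.0086], [0.0104, 0.0071], [0.0114, 0.0053], [0.0121, 0.0035], [0.0125, 0.0016], [0.0125, -0.0004], [0.0123, -0.0024]]
t 6.3667 az 28.156697159674135 rad 0.08049802111497062 F [ 2.4 -6.8  1. ] grip 0.3129860442230106 30.00173018546775
[[0.0066, -0.0021], [0.0064, -0.0027], [0.0062, -0.0033], [0.0059, -0.0038], [0.0055, -0.0043], [0.0051, -0.0047], [0.0047, -0.0052], [0.0042, -0.0056], [0.0037, -0.0059], [0.0032, -0.0062]]
```

>>> {"name": "drive_tool", "arguments": {
  "steps": [0,0,0,0.0043,0.0118,0,0,0,0,0,0.006,0.011,0,0,0,0,0,0.0077,0.0099,0,0,0,0,0,0.0092,0.0086,0,0,0,0,0,0.0104,0.0071,0,0,0,0,0,0.0114,0.0053,0,0,0,0,0,0.0121,0.0035,0,0,0,0,0,0.0125,0.0016,0,0,0,0,0,0.0125,-0.0004,0,0,0,0,0,0.0123,-0.0024,0,0]
}}

```text
time_s: 7.2
tcp_pos: [0.5425, 0.246, 0.1676]
ee_rot: [[-0.967, -0.255, 0.002], [-0.255, 0.967, -0.001], [-0.002, -0.001, -1.0]]
wrist_force: [6.3, -4.2, -2.6]
gripper_width: 0.308
gripper_force: 30.0
```

>>> {"name": "drive_tool", "arguments": {
  "steps": [0,0,0,0.0066,-0.0021,0,0,0,0,0,0.0064,-0.0027,0,0,0,0,0,0.0062,-0.0033,0,0,0,0,0,0.0059,-0.0038,0,0,0,0,0,0.0055,-0.0043,0,0,0,0,0,0.0051,-0.0047,0,0,0,0,0,0.0047,-0.0052,0,0,0,0,0,0.0042,-0.0056,0,0,0,0,0,0.0037,-0.0059,0,0]
}}

```text
time_s: 7.95
tcp_pos: [0.5055, 0.1988, 0.1676]
ee_rot: [[-0.967, -0.255, 0.002], [-0.255, 0.967, 0.002], [-0.003, 0.002, -1.0]]
wrist_force: [4.4, 3.7, -4.3]
gripper_width: 0.308
gripper_force: 30.0
```

```bash
python3 arc.py 525 545 14; python3 - <<'E'
from h import *
cv2.imwrite("pics/s2.png",cv2.resize(r.capture("side")[100:270,215:310],None,fx=3.5,fy=3.5,interpolation=2))
E
```

```text
t 7.95 az 163.95417585325654 rad 0.0790377244580844 F [ 4.4  3.7 -4.3] grip 0.308318794680607 30.000143623910844
[[0.001, -0.0017], [0.0009, -0.0018], [0.0009, -0.0018], [0.0008, -0.0018], [0.0008, -0.0018], [0.0007, -0.0019], [0.0007, -0.0019], [0.0007, -0.0019], [0.0006, -0.0019], [0.0006, -0.0019], [0.0005, -0.0019], [0.0005, -0.0019], [0.0004, -0.002], [0.0004, -0.002]]
```

View pics/s2.png

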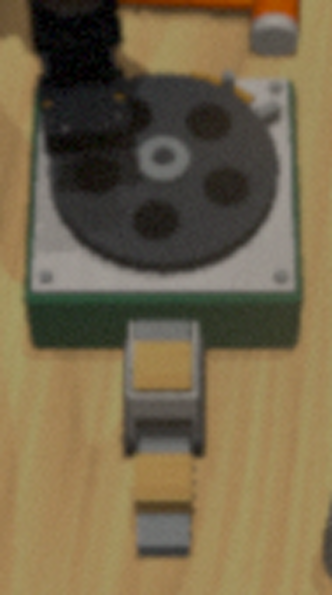

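The block is out on the ledge at (163,480). The dog at (270,108) still has to reach the pin at (228,80). Running load is about 5 N. I'll go slowly now.

>>> {"name": "drive_tool", "arguments": {
  "steps": [0,0,0,0.001,-0.0017,0,0,0,0,0,0.0009,-0.0018,0,0,0,0,0,0.0009,-0.0018,0,0,0,0,0,0.0008,-0.0018,0,0,0,0,0,0.0008,-0.0018,0,0,0,0,0,0.0007,-0.0019,0,0]
}}

```text
time_s: 8.5
tcp_pos: [0.503, 0.1867, 0.1675]
ee_rot: [[-0.967, -0.255, 0.0], [-0.255, 0.967, 0.001], [-0.0, 0.001, -1.0]]
wrist_force: [1.9, 3.7, -3.1]
gripper_width: 0.315
gripper_force: 30.0
```

>>> {"name": "drive_tool", "arguments": {
  "steps": [0,0,0,0.0007,-0.0019,0,0,0,0,0,0.0007,-0.0019,0,0,0,0,0,0.0006,-0.0019,0,0]
}}

```text
time_s: 8.75
tcp_pos: [0.5024, 0.1806, 0.1675]
ee_rot: [[-0.967, -0.255, 0.0], [-0.255, 0.967, 0.001], [-0.0, 0.001, -1.0]]
wrist_force: [2.9, 5.1, -4.1]
gripper_width: 0.312
gripper_force: 30.0
```

```bash
cat > st.py <<'E'
from h import *
C=np.array([.5815,.177]);s=r.sense();q=s["tcp_pos"][:2]-C;u=q/np.hypot(*q);t=np.array([-u[1],u[0]]);F=s["wrist_force"][:2];T=s["ee_rot"][:2,:2].T@t
print(s["time_s"],"az",np.degrees(np.arctan2(q[1],q[0]))%360,"rad",np.hypot(*q),"Ftan",F@t,"Frad",F@u,"tangent in tool",T,s["wrist_force"])
E
python3 st.py
```

```text
8.75 az 177.41671211418023 rad 0.0791378396306808 Ftan -5.23208222119906 Frad -2.714633475632036 tangent in tool [ 0.29834802 -0.95445686] [ 2.9476931   5.10441228 -4.07616782]
```

>>> {"name": "drive_tool", "arguments": {
  "steps": [0,0,0,0.0005,-0.0015,0,0,0,0,0,0.0005,-0.0015,0,0,0,0,0,0.0004,-0.0015,0,0]
}}

```text
time_s: 9.0
tcp_pos: [0.5023, 0.1759, 0.1675]
ee_rot: [[-0.967, -0.255, 0.0], [-0.255, 0.967, 0.001], [-0.001, 0.001, -1.0]]
wrist_force: [2.7, 4.9, -2.6]
gripper_width: 0.307
gripper_force: 30.0
```

>>> {"name": "drive_tool", "arguments": {
  "steps": [0,0,0,0.0003,-0.0012,0,0,0,0,0,0.0003,-0.0012,0,0]
}}

```text
time_s: 9.17
tcp_pos: [0.5024, 0.1735, 0.1675]
ee_rot: [[-0.967, -0.255, 0.0], [-0.255, 0.967, 0.001], [-0.001, 0.001, -1.0]]
wrist_force: [2.2, 4.5, -4.5]
gripper_width: 0.315
gripper_force: 30.0
```

>>> {"name": "drive_tool", "arguments": {
  "steps": [0,0,0,0.0003,-0.0012,0,0,0,0,0,0.0002,-0.0012,0,0]
}}

```text
time_s: 9.33
tcp_pos: [0.5025, 0.1712, 0.1675]
ee_rot: [[-0.967, -0.255, 0.0], [-0.255, 0.967, 0.001], [-0.001, 0.001, -1.0]]
wrist_force: [1.1, 8.6, -3.5]
gripper_width: 0.308
gripper_force: 30.0
```

```bash
python3 st.py
```

```text
9.3333 az 184.2193601412631 rad 0.0791777314414727 Ftan -8.54118785064886 Frad -1.781783298329668 tangent in tool [ 0.18311224 -0.98309129] [ 1.14853462  8.64913347 -3.51198759]
```

>>> {"name": "drive_tool", "arguments": {
  "steps": [0,0,0,0,0,0,0]
}}

```text
time_s: 9.42
tcp_pos: [0.5025, 0.1712, 0.1675]
ee_rot: [[-0.967, -0.255, 0.001], [-0.255, 0.967, 0.001], [-0.001, 0.001, -1.0]]
wrist_force: [2.8, 5.7, -4.6]
gripper_width: 0.306
gripper_force: 30.0
```

>>> {"name": "drive_tool", "arguments": {
  "steps": [0,0,0,0.0001,-0.0006,0,0]
}}

```text
time_s: 9.5
tcp_pos: [0.5025, 0.1712, 0.1675]
ee_rot: [[-0.967, -0.255, 0.001], [-0.255, 0.967, 0.002], [-0.001, 0.002, -1.0]]
wrist_force: [0.4, 8.9, -3.8]
gripper_width: 0.309
gripper_force: 30.0
```

>>> {"name": "drive_tool", "arguments": {
  "steps": [0,0,0,0,0,0,0]
}}

```text
time_s: 9.58
tcp_pos: [0.5025, 0.1712, 0.1676]
ee_rot: [[-0.967, -0.255, 0.001], [-0.255, 0.967, 0.002], [-0.001, 0.002, -1.0]]
wrist_force: [1.8, 7.7, -3.2]
gripper_width: 0.308
gripper_force: 30.0
```

Contact: the position has stopped moving. I'll build the force up in small steps to about 19 N total, which is 14 N over the running 5 N.

>>> {"name": "drive_tool", "arguments": {
  "steps": [0,0,0,0.0001,-0.0008,0,0,0,0,0,0,0,0,0]
}}

```text
time_s: 9.75
tcp_pos: [0.5025, 0.1711, 0.1675]
ee_rot: [[-0.967, -0.255, 0.001], [-0.255, 0.967, 0.003], [-0.002, 0.003, -1.0]]
wrist_force: [0.5, 9.4, -3.2]
gripper_width: 0.314
gripper_force: 30.0
```

>>> {"name": "drive_tool", "arguments": {
  "steps": [0,0,0,0.0001,-0.0008,0,0,0,0,0,0,0,0,0]
}}

```text
time_s: 9.92
tcp_pos: [0.5026, 0.171, 0.1676]
ee_rot: [[-0.967, -0.255, 0.001], [-0.255, 0.967, 0.005], [-0.002, 0.004, -1.0]]
wrist_force: [-0.9, 12.6, -4.5]
gripper_width: 0.314
gripper_force: 30.0
```

>>> {"name": "drive_tool", "arguments": {
  "steps": [0,0,0,0.0001,-0.0008,0,0,0,0,0,0,0,0,0]
}}

```text
time_s: 10.08
tcp_pos: [0.5026, 0.1709, 0.1676]
ee_rot: [[-0.967, -0.255, 0.001], [-0.255, 0.967, 0.006], [-0.003, 0.005, -1.0]]
wrist_force: [-1.4, 14.5, -3.0]
gripper_width: 0.309
gripper_force: 30.0
```

>>> {"name": "drive_tool", "arguments": {
  "steps": [0,0,0,0.0001,-0.0008,0,0,0,0,0,0,0,0,0]
}}

```text
time_s: 10.25
tcp_pos: [0.5026, 0.1708, 0.1675]
ee_rot: [[-0.967, -0.255, 0.001], [-0.255, 0.967, 0.007], [-0.003, 0.006, -1.0]]
wrist_force: [-2.6, 17.2, -3.4]
gripper_width: 0.31
gripper_force: 30.0
```

```bash
python3 st.py
```

```text
10.25 az 184.49917585924058 rad 0.07910048860489557 Ftan -17.332178112900632 Frad 1.281956044382658 tangent in tool [ 0.17863269 -0.98389162] [-2.63762413 17.17820562 -3.38036652]
```

>>> {"name": "drive_tool", "arguments": {
  "steps": [0,0,0,0.0001,-0.0006,0,0,0,0,0,0,0,0,0,0,0,0,0,0,0,0]
}}

```text
time_s: 10.5
tcp_pos: [0.5026, 0.1707, 0.1676]
ee_rot: [[-0.967, -0.255, 0.001], [-0.255, 0.967, 0.008], [-0.003, 0.007, -1.0]]
wrist_force: [-2.2, 18.6, -3.8]
gripper_width: 0.314
gripper_force: 30.0
```

>>> {"name": "drive_tool", "arguments": {
  "steps": [0,0,0,0,0,0,0,0,0,0,0,0,0,0]
}}

```text
time_s: 10.67
tcp_pos: [0.5026, 0.1708, 0.1676]
ee_rot: [[-0.967, -0.256, 0.001], [-0.256, 0.967, 0.008], [-0.003, 0.007, -1.0]]
wrist_force: [-2.8, 18.8, -3.2]
gripper_width: 0.315
gripper_force: 30.0
```

>>> {"name": "drive_tool", "arguments": {
  "steps": [0,0,0,0,0,0,0,0,0,0,0,0,0,0,0,0,0,0,0,0,0]
}}

```text
time_s: 10.92
tcp_pos: [0.5026, 0.1707, 0.1675]
ee_rot: [[-0.967, -0.256, 0.001], [-0.256, 0.967, 0.008], [-0.003, 0.007, -1.0]]
wrist_force: [-3.2, 18.0, -3.1]
gripper_width: 0.308
gripper_force: 30.0
```

```bash
python3 st.py
```

```text
10.9167 az 184.55001083614425 rad 0.07910042334454738 Ftan -18.167731606943164 Frad 1.7606547271618598 tangent in tool [ 0.17808279 -0.9839869 ] [-3.19633811 17.97080409 -3.09537271]
```

About 13.5 N over the running load has been held for 0.7 s, so the dog is firmly home. I'll ease off, open and lift.

>>> {"name": "drive_tool", "arguments": {
  "steps": [0,0,0,-0.0002,0.0012,0,0,0,0,0,-0.0002,0.0012,0,0,0,0,0,0,0,0,1,0,0,0,0,0,0,1,0,0,0,0,0,0,1,0,0,0,0,0,0,1,0,0,0,0,0,0,1,0,0,0,0,0,0,1,0,0,0,0,0,-0.01,1,0,0,0,0,0,-0.03,1]
}}

```text
time_s: 11.75
tcp_pos: [0.5002, 0.1671, 0.2044]
ee_rot: [[-0.967, -0.254, -0.009], [-0.254, 0.967, -0.005], [0.01, -0.002, -1.0]]
wrist_force: [0.5, 0.0, 0.2]
gripper_width: 0.836
gripper_force: 0.0
```

>>> {"name": "drive_tool", "arguments": {
  "steps": [0,0,0,0,0,-0.03,1,0,0,0,0,0,-0.02,1,0,0,0,0,0,0,1,0,0,0,0,0,0,1]
}}

```text
time_s: 12.08
tcp_pos: [0.5032, 0.1688, 0.2595]
ee_rot: [[-0.967, -0.255, 0.003], [-0.255, 0.967, 0.002], [-0.003, 0.001, -1.0]]
wrist_force: [-0.5, -0.6, -1.6]
gripper_width: 0.996
gripper_force: 0.0
```

```bash
python3 - <<'E'
from h import *
np.set_printoptions(precision=4,suppress=True)
s=r.sense();print(s["time_s"],s["tcp_pos"],s["joints"],s["wrist_force"])
R=s["ee_rot"];y=np.radians(7.7);X=np.array([.5815,.177])+.287*np.array([np.sin(y),-np.cos(y)]);print("block",X,"delta tool",R[:2,:2].T@(X-s["tcp_pos"][:2]),"yaw y",np.degrees(np.arctan2(R[1,1],R[0,1])))
a=r.capture("top");b=r.capture("side")
c=cv2.resize(a[170:270,165:305],None,fx=3,fy=3,interpolation=2);d=cv2.resize(b[100:260,215:310],None,fx=3.7,fy=3.7,interpolation=2)
o=np.zeros((600,780,3),np.uint8);o[:300,:420]=c;o[:592,420:771]=d[:592,:351];cv2.imwrite("pics/b.png",o)
E
```

```text
12.0833 [0.5032 0.1688 0.2595] [  36.0703   11.9906  -11.2099   -0.0009  -66.5895 -111.3147] [-0.5114 -0.6225 -1.5722]
block [ 0.62   -0.1074] delta tool [-0.0426 -0.2969] yaw y 104.75535465799847
```

View pics/b.png

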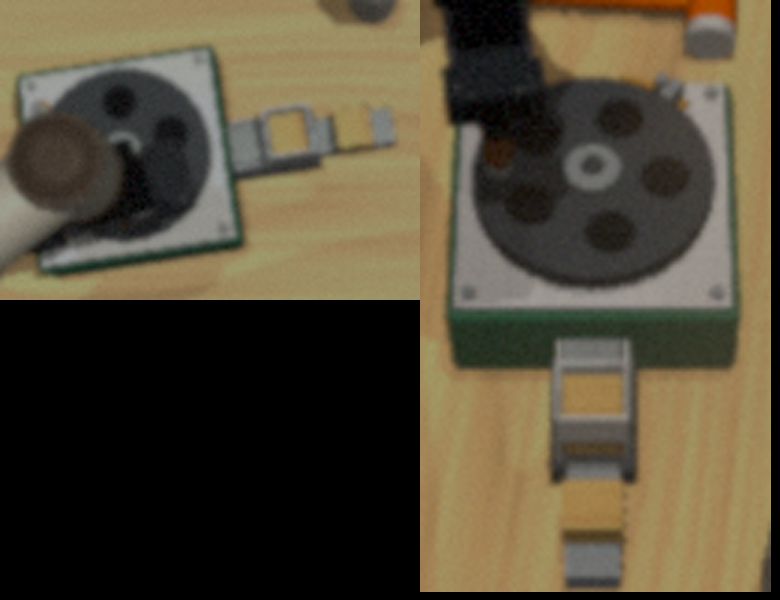

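The dog sits against the pin at (665,88), and the next block has dropped. Block 1 is on the ledge, at top (353,127) and side (593,505) in the composite. I'll rotate the hand 83° and compute the block position.

>>> {"name": "drive_tool", "arguments": {
  "steps": [0,0,-0.1207,0,0,0,1,0,0,-0.1207,0,0,0,1,0,0,-0.1207,0,0,0,1,0,0,-0.1207,0,0,0,1,0,0,-0.1207,0,0,0,1,0,0,-0.1207,0,0,0,1,0,0,-0.1207,0,0,0,1,0,0,-0.1207,0,0,0,1,0,0,-0.1207,0,0,0,1,0,0,-0.1207,0,0,0,1]
}}

```text
time_s: 13.02
tcp_pos: [0.5021, 0.1682, 0.2561]
ee_rot: [[-0.1, -0.995, -0.003], [-0.995, 0.1, -0.002], [0.002, 0.003, -1.0]]
wrist_force: [0.0, 0.2, 0.7]
gripper_width: 0.998
gripper_force: 0.0
```

>>> {"name": "drive_tool", "arguments": {
  "steps": [0,0,-0.1207,0,0,0,1,0,0,-0.1207,0,0,0,1,0,0,0,0,0,0,1,0,0,0,0,0,0,1]
}}

```text
time_s: 13.35
tcp_pos: [0.5023, 0.1684, 0.2565]
ee_rot: [[0.132, -0.991, -0.002], [-0.991, -0.132, -0.001], [0.001, 0.002, -1.0]]
wrist_force: [0.6, 0.2, -0.8]
gripper_width: 1.002
gripper_force: 0.0
```

```bash
cat > go.py <<'E'
import sys
from h import *
np.set_printoptions(precision=4,suppress=True)
s=r.sense();R=s["ee_rot"];X=np.array([float(sys.argv[1]),float(sys.argv[2])])
print(s["time_s"],s["tcp_pos"],"j",s["joints"],"yaw y",np.degrees(np.arctan2(R[1,1],R[0,1])),"delta tool",R[:2,:2].T@(X-s["tcp_pos"][:2]))
E
python3 - <<'E'
from h import *
t=(353.5/3+165-.3,127.5/3+170-.3);s=(173.5/3.7+215-.4,505.5/3.7+100-.4)
print(onz("top",t,.06),onz("side",s,.06),tri(s,t))
E
python3 go.py .62 -.107
```

```text
[ 0.61598802 -0.10281198  0.06      ] [ 0.62235942 -0.10311526  0.06      ] (array([ 0.61950763, -0.10176925,  0.05410146]), np.float64(0.005499200519332983))
13.35 [0.5023 0.1684 0.2565] j [ 36.0828  12.1863 -11.4033  -0.0103 -66.5548 -28.5058] yaw y -172.4271743459918 delta tool [ 0.2885 -0.0804]
```

>>> {"name": "drive_tool", "arguments": {
  "steps": [0,0,0,0.0145,-0.004,0,1,0,0,0,0.036,-0.01,0,1,0,0,0,0.036,-0.01,0,1,0,0,0,0.036,-0.01,0,1,0,0,0,0.036,-0.01,0,1,0,0,0,0.036,-0.01,0,1,0,0,0,0.036,-0.01,0,1,0,0,0,0.036,-0.01,0,1,0,0,0,0.02,-0.006,0,1,0,0,0,0,0,0,1]
}}

```text
time_s: 14.18
tcp_pos: [0.6214, -0.1083, 0.2559]
ee_rot: [[0.127, -0.992, -0.002], [-0.992, -0.127, -0.001], [0.001, 0.002, -1.0]]
wrist_force: [1.5, -0.2, 0.9]
gripper_width: 1.0
gripper_force: 0.0
```

>>> {"name": "drive_tool", "arguments": {
  "steps": [0,0,0,0,0,0,1,0,0,0,0,0,0,1]
}}

```text
time_s: 14.35
tcp_pos: [0.6202, -0.1041, 0.2569]
ee_rot: [[0.133, -0.991, -0.001], [-0.991, -0.133, 0.0], [-0.0, 0.001, -1.0]]
wrist_force: [-0.4, 0.0, -0.4]
gripper_width: 1.001
gripper_force: 0.0
```

```bash
python3 go.py .6195 -.108
```

```text
14.35 [ 0.6202 -0.1041  0.2569] j [  5.1807  21.9246   2.5042  -0.0187 -70.6626   2.4953] yaw y -172.33020007193056 delta tool [0.0037 0.0012]
```

>>> {"name": "drive_tool", "arguments": {
  "steps": [0,0,0,0.0035,0.001,0.01,1,0,0,0,0,0,0.03,1,0,0,0,0,0,0.03,1,0,0,0,0,0,0.03,1,0,0,0,0,0,0.03,1,0,0,0,0,0,0.025,1,0,0,0,0,0,0.015,1,0,0,0,0,0,0,1,0,0,0,0,0,0,1]
}}

```text
time_s: 15.1
tcp_pos: [0.6195, -0.1072, 0.0869]
ee_rot: [[0.136, -0.991, -0.002], [-0.991, -0.136, -0.0], [0.0, 0.002, -1.0]]
wrist_force: [-0.1, -0.2, 0.2]
gripper_width: 0.999
gripper_force: 0.0
```

```bash
python3 go.py .6195 -.108; python3 - <<'E'
from h import *
cv2.imwrite("pics/c.png",cv2.resize(r.capture("side")[160:270,205:315],None,fx=5,fy=5,interpolation=2))
E
```

```text
15.1 [ 0.6195 -0.1072  0.0869] j [  4.9098  30.5335  -9.7782   0.0173 -49.8071   2.9106] yaw y -172.16840309760406 delta tool [0.0008 0.0001]
```

View pics/c.png

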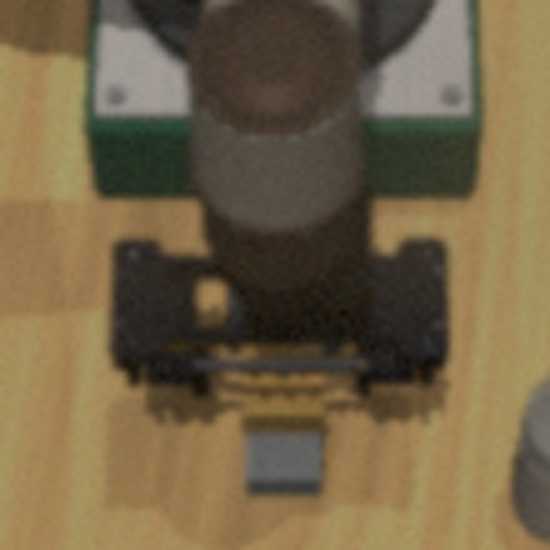

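The open fingers at (170,380) and (400,380) straddle the block at (285,410) evenly. I'll descend and grip.

>>> {"name": "drive_tool", "arguments": {
  "steps": [0,0,0,0.0005,0,0.014,1,0,0,0,0,0,0.014,1,0,0,0,0,0,0.006,1,0,0,0,0,0,0,1,0,0,0,0,0,0,0.4,0,0,0,0,0,0,0.4,0,0,0,0,0,0,0.4,0,0,0,0,0,0,0.4,0,0,0,0,0,0,0.4,0,0,0,0,0,0,0.4]
}}

```text
time_s: 15.98
tcp_pos: [0.6204, -0.1085, 0.0539]
ee_rot: [[0.135, -0.991, 0.001], [-0.991, -0.135, 0.0], [0.0, -0.001, -1.0]]
wrist_force: [0.8, 0.7, -0.8]
gripper_width: 0.633
gripper_force: 0.0
```

>>> {"name": "drive_tool", "arguments": {
  "steps": [0,0,0,0,0,0,0.4,0,0,0,0,0,0,0.4,0,0,0,0,0,0,0.4]
}}

```text
time_s: 16.23
tcp_pos: [0.6203, -0.1086, 0.0538]
ee_rot: [[0.135, -0.991, 0.0], [-0.991, -0.135, -0.0], [0.0, -0.0, -1.0]]
wrist_force: [1.3, -0.0, 0.7]
gripper_width: 0.569
gripper_force: 30.0
```

>>> {"name": "drive_tool", "arguments": {
  "steps": [0,0,0,0,0,-0.01,0.4,0,0,0,0,0,-0.02,0.4,0,0,0,0,0,-0.03,0.4,0,0,0,0,0,-0.025,0.4,0,0,0,0,0,0,0.4]
}}

```text
time_s: 16.65
tcp_pos: [0.6239, -0.1088, 0.1455]
ee_rot: [[0.136, -0.991, 0.012], [-0.991, -0.137, -0.001], [0.003, -0.012, -1.0]]
wrist_force: [0.4, -0.3, 0.5]
gripper_width: 0.569
gripper_force: 30.0
```

```bash
python3 go.py .531 -.378
```

```text
16.65 [ 0.6239 -0.1088  0.1455] j [  4.78    26.9852  -6.2871   0.1513 -56.0452   2.9815] yaw y -172.15380909533033 delta tool [0.254  0.1287]
```

>>> {"name": "drive_tool", "arguments": {
  "steps": [0,0,0,0.012,0.006,0,0.4,0,0,0,0.03,0.015,0,0.4,0,0,0,0.03,0.015,0,0.4,0,0,0,0.03,0.015,0,0.4,0,0,0,0.03,0.015,0,0.4,0,0,0,0.03,0.015,0,0.4,0,0,0,0.03,0.015,0,0.4,0,0,0,0.03,0.015,0,0.4,0,0,0,0.02,0.01,0,0.4,0,0,0,0.012,0.006,0,0.4]
}}

```text
time_s: 17.48
tcp_pos: [0.5264, -0.3799, 0.1376]
ee_rot: [[0.132, -0.991, -0.002], [-0.991, -0.132, 0.001], [-0.001, 0.002, -1.0]]
wrist_force: [0.5, 0.4, -0.8]
gripper_width: 0.569
gripper_force: 30.0
```

>>> {"name": "drive_tool", "arguments": {
  "steps": [0,0,0,0,0,0,0.4,0,0,0,0,0,0,0.4,0,0,0,0,0,0,0.4,0,0,0,0,0,0,0.4]
}}

```text
time_s: 17.82
tcp_pos: [0.5291, -0.3762, 0.1384]
ee_rot: [[0.137, -0.991, -0.0], [-0.991, -0.137, 0.0], [-0.0, 0.0, -1.0]]
wrist_force: [0.3, -0.3, -0.6]
gripper_width: 0.574
gripper_force: 30.0
```

```bash
python3 go.py .531 -.378; python3 - <<'E'
from h import *
a=r.capture("side")[260:380,160:280];cv2.imwrite("pics/d.png",cv2.resize(a,None,fx=4.5,fy=4.5,interpolation=2))
E
```

```text
17.8167 [ 0.5291 -0.3762  0.1384] j [-21.1699  29.0936  -3.6742  -0.0147 -57.2537  29.0235] yaw y -172.15442554451624 delta tool [ 0.0021 -0.0017]
```

View pics/d.png

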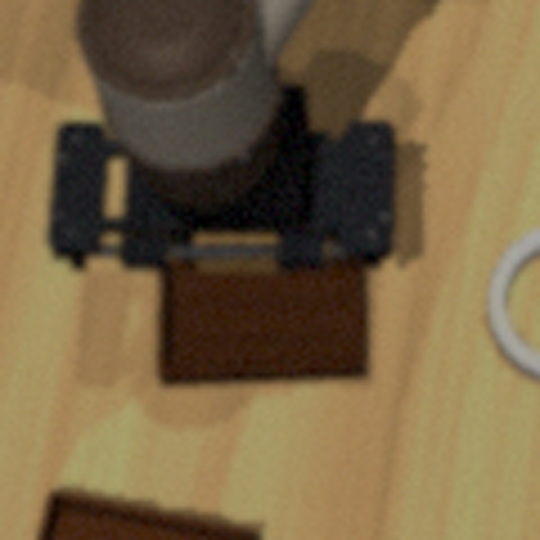

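The hand holds the block above the tray, seen at (265,320), with the height parallax it should have; the numbers agree within 2 mm. I'll lower it.

>>> {"name": "drive_tool", "arguments": {
  "steps": [0,0,0,0.002,-0.0015,0.01,0.4,0,0,0,0,0,0.025,0.4,0,0,0,0,0,0.025,0.4,0,0,0,0,0,0.02,0.4,0,0,0,0,0,0.01,0.4,0,0,0,0,0,0.008,0.4,0,0,0,0,0,0,0.4,0,0,0,0,0,0,0.4]
}}

```text
time_s: 18.53
tcp_pos: [0.531, -0.3792, 0.0409]
ee_rot: [[0.136, -0.991, 0.001], [-0.991, -0.136, -0.001], [0.001, -0.0, -1.0]]
wrist_force: [0.6, 0.2, 0.4]
gripper_width: 0.573
gripper_force: 30.0
```

>>> {"name": "drive_tool", "arguments": {
  "steps": [0,0,0,0,0,0.005,0.4,0,0,0,0,0,0.003,0.4,0,0,0,0,0,0.002,0.4,0,0,0,0,0,0.001,0.4,0,0,0,0,0,0,0.4]
}}

```text
time_s: 18.95
tcp_pos: [0.5303, -0.3791, 0.0295]
ee_rot: [[0.135, -0.991, -0.0], [-0.991, -0.135, 0.0], [-0.0, 0.0, -1.0]]
wrist_force: [-1.2, 0.5, -0.6]
gripper_width: 0.572
gripper_force: 30.0
```

Block bottom is within about 1 mm of the floor. I'll open to 0.75 so the fingers stay inside the tray walls, then lift away.

>>> {"name": "drive_tool", "arguments": {
  "steps": [0,0,0,0,0,0,0.75,0,0,0,0,0,0,0.75,0,0,0,0,0,0,0.75,0,0,0,0,0,0,0.75,0,0,0,0,0,-0.01,0.75,0,0,0,0,0,-0.03,0.75,0,0,0,0,0,-0.04,0.75,0,0,0,0,0,-0.04,0.75,0,0,0,0,0,-0.03,0.75,0,0,0,0,0,-0.02,0.75]
}}

```text
time_s: 19.78
tcp_pos: [0.5316, -0.3799, 0.2053]
ee_rot: [[0.136, -0.991, 0.007], [-0.991, -0.136, -0.004], [0.005, -0.006, -1.0]]
wrist_force: [0.8, -0.6, 0.0]
gripper_width: 0.748
gripper_force: 0.0
```

>>> {"name": "drive_tool", "arguments": {
  "steps": [0,0,0,-0.02,0.03,0,0.75,0,0,0,-0.02,0.03,0,0.75,0,0,0,-0.02,0.03,0,0.75,0,0,0,-0.02,0.03,0,0.75,0,0,0,0,0,0,0.75,0,0,0,0,0,0,0.75]
}}

```text
time_s: 20.28
tcp_pos: [0.3993, -0.3156, 0.201]
ee_rot: [[0.135, -0.991, 0.002], [-0.991, -0.135, -0.001], [0.001, -0.002, -1.0]]
wrist_force: [0.3, -0.4, 0.4]
gripper_width: 0.75
gripper_force: 0.0
```

```bash
python3 - <<'E'
from h import *
print(r.sense()["tcp_pos"])
a=r.capture("side");o=np.hstack([cv2.resize(a[270:370,170:270],(400,400),interpolation=2),cv2.resize(a[110:210,215:315],(400,400),interpolation=2)]);cv2.imwrite("pics/e.png",o)
E
```

```text
[ 0.39931198 -0.31556128  0.20101802]
```

View pics/e.png

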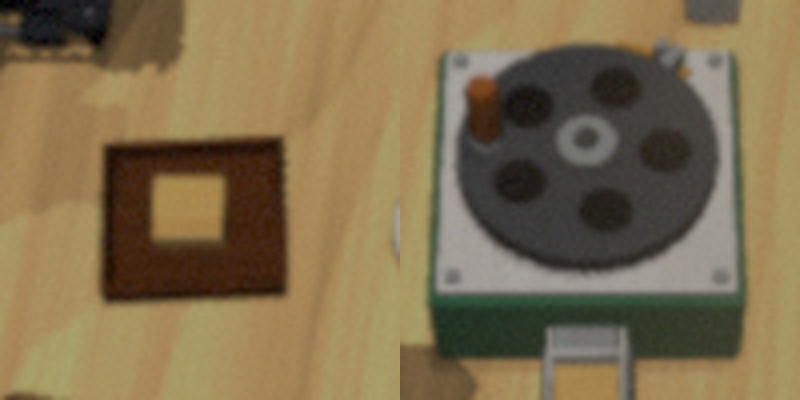

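The block lies flat in the tray at (188,210) and the dog is at the pin at (670,52). The hand is clear, so I'm handing in.

```bash
python3 -c "
from station import r
print(r.finish_job())"
```

```text
the job is handed in; nothing more can be done
None
```

I turned the wheel one full turn and pressed the dog home at about 13.5 N over the running load for 0.7 s; the pushed-out block lies flat in the left dark tray, and I handed the job in at about 20 s (no verdict was returned).

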